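# Count a bearing housing in and hold it in the inspection corner

## Robot

A 7-joint arm with a two-finger parallel gripper is mounted at the origin on the work surface. World frame = base frame: x ahead of the robot, y to its left, z up, the work surface at z = 0. Lengths are in mm, angles in rad, forces in N, time in s.
With the tool pointing down it reaches from about 400 to 900 mm from the base axis. Payload 5.6 kg.
Tool frame: the origin (TCP) lies midway between the tips of the shut fingers; the grasp point (between the pads) lies 19 mm behind it; x points along the fingers, y is the direction in which the jaws open and shut, and the axes are right-handed (so a half turn about x gives the same grasp; the last joint's range is limited). The gripper opens to 92 mm and grips with 3 to 60 N. Pads are 20 mm wide; open, the fingers measure 128 mm over their backs; the gripper's body (75 mm by 189 mm) begins 69 mm behind the grasp point.
Start: joints at [-1.367, 0.468, -0.012, 1.603, 0.006, 1.071, -0.056], TCP at [158.838, 630.301, 214.592] pointing down, gripper open.
Joint ranges: [-2.53, 2.53], [-0.31, 2.02], [-1.57, 1.55], [0.28, 2.44], [-1.29, 4.43], [0.15, 1.84], [-2.92, 2.92]. Speed limits (rad/s): [2.57, 2.57, 3.14, 3.14, 3.14, 3.14, 3.14].

## Interface

Orientations are given as a rotation vector (axis times angle).
In Python, from cell import robot, grip, kin, viewer gives the robot as it stands. Calls block until the motion is done:
- robot.movep(position, orientation): joint-space move of the TCP to a pose.
- robot.servo_line(position, feed=150, rotation=None): straight line of the TCP; rotation=None keeps the orientation; feed is the mean speed in mm/s.
- robot.goto_joints(angles): joint-space move.
- grip(opening, newtons=None): opening from 0.0 (shut) to 1.0 (fully open); newtons is the grip in N (None keeps the last); returns when the fingers have stopped.
- robot.hold(seconds).
- kin.ik(position, orientation): joint angles nearest the present ones, or None.
- robot.observe(): the state.
- viewer.read_camera(name): name is "scene" or "top" or "wrist"; returns the picture (480x640x3 uint8, red, green, blue); there is no depth.
- viewer.camera_info(name): a dict with "camera_matrix" (3x3 intrinsics, pixels), "k1" (the pictures are not rectified: a ray, as slopes to the right and down, at radius r is drawn at 1 + k1 r^2 times it, then the intrinsics apply), "R" (3x3) and "t" (3): a world point X has camera coordinates R X + t. Camera axes: x right, y down, z forward; pixel columns grow to the right and rows downward; lengths in mm; the calibration is good to about 2 mm. A picture is of the moment at which its call begins: read the wrist's pose just before it. camera_info takes no time and is no camera call; for the wrist camera it gives the pose at the moment of the call.
A pose or a line that the arm cannot do raises robot.IKError and nothing moves.
- robot.job_done(): hands the job in, once; it reports no verdict.
Trained networks look in the newest picture that a camera, given by its name, has taken for a name from the list of things; names that differ only in an ending like _2 or _b are one class to them, and where a whole thing is asked for, a point or a joint stands for the part that bears it (a point fixed in the world has none). Each returns a list of dicts, best first, with "confidence" (0 to 1); they miss things now and then, are a little off and sometimes report something else, mostly with a low value. They report only what shows in the picture. A call takes as long as a camera call. They do not tell look-alikes from the thing itself.
- viewer.silhouettes(name, camera): "mask" (480x640 bool, what is visible of it).
- viewer.pinpoint(name, camera): "at" ([x, y, z] in mm, in the coordinates of the camera as it stood for that picture, good to about 4 mm: a listed point, or the origin of a listed thing).
The state is a dict: "t": time; "joints": joint angles; "joint_velocities": joint speeds; "joint_torque": joint torques, N m; "tcp_pos": TCP position; "tcp_rot": TCP orientation; "contact_force": force on the tool from outside, world axes, zero at the start; "wrist_torque": the same for the moment, N m; "grip_width": opening from 0.0 (shut) to 1.0 (fully open).
Only numpy, scipy, OpenCV 4.12 (cv2) and the standard library are available. Lean on these libraries where they do the work, as an engineer would, in place of code of your own. Each camera call takes 0.05 s, during which the arm holds its last target.

## Task

Count the blue bearing housing in on the tally counter: swing the counter's red-knobbed lever all the way to its stop and let it spring back home. Then set the housing upright and flat on the dark fixture plate, its longer side along the longer stop, press it firmly into the corner so that it sits flush against both brass stops at once, and finish while still holding it pressed there with the gripper: do not let go. Leave the label roll, setting gauge, bottle and black case where they stand.

Things in the scene. Friction and masses are not known exactly. Their poses are not given: they have to be found in the camera images.
- housing: Loose bearing housing, about 0.36 kg: blue base 52 mm (x) by 76 mm (y, the longer side) by 26 mm high, with a bare metal round boss on the middle of its top, 34 mm across and 30 mm tall (56 mm overall; black disc: flat mark). Origin: centre of the underside. Same after a half turn. Its smooth base slides easily on plate and stops (friction about 0.2). Starts upright on the bench.
- corner (a point): The point on the top of the fixture plate, 12 mm above the bench, where the inner faces of the two stops would meet (the stops themselves end 8 to 10 mm short of it). Its axes are the fixture's: the far stop's inner face is the plane x = 0 and the left stop's the plane y = 0, the free plate lies towards -x and -y, z up. A housing fully home has its origin 26 mm to -x and 38 mm to -y of this point, its x axis along this x axis (either way round), its underside at this height.
- fixture: Fixed dark steel plate 140 mm (x) by 150 mm (y), 12 mm thick, screwed to the bench, carrying the two stops. Origin: centre of its underside. The corner lies at x +50, y +55, z +12 mm in its frame. It may be on the left or the right of the bench and is turned by up to about 0.4 rad.
- far_stop: The longer, far stop, a rigid brass bar on the fixture plate: 14 mm (x) by 100 mm (y), 16 mm high above the plate (top 28 mm above the bench). Origin: centre of its underside. Its inner face, towards -x, is 7 mm from the origin; the housing's 76 mm side goes against it.
- left_stop: The shorter, left stop, a rigid brass bar on the fixture plate: 62 mm (x) by 14 mm (y), 16 mm high above the plate (top 28 mm above the bench). Origin: centre of its underside. Its inner face, towards -y, is 7 mm from the origin; the housing's 52 mm side goes against it.
- lever (a joint): Angle of the tally counter's advance lever, rad: 0 at home, 1.0 at its stop, growing anticlockwise seen from above about the upright pivot. A spring drives it back home within about a second of letting go; at the knob it takes about 1 N to start and 4 N at the stop.
- lever_knob (a point): Centre of the top of the lever's upright red knob, a round post 14 mm in diameter, 94 mm above the bench; the post stands 35 mm clear above the flat steel lever arm (arm top 59 mm above the bench). It moves with the lever, 72 mm from the pivot axis.
- lever_pivot (a point): Point on the lever's upright pivot axis, at the top of the counter, 60 mm above the bench.
- counter: Fixed grey tally counter housing 70 mm (x) by 78 mm (y) by 50 mm high on a foot 90 by 98 mm, 4 mm thick, lever on top. Origin: centre of its underside, on the pivot axis. It stands on the other side of the bench from the fixture and is turned by up to about 0.4 rad. At home the lever arm points 122 degrees clockwise from the counter's x axis, at the stop 65 degrees clockwise from it.
- label_roll: Bystander: roll of paper labels standing on end, 64 mm in diameter, 45 mm high. Origin: centre of its underside.
- setting_gauge: Bystander: steel setting gauge, 44 mm foot, 45 mm high. Origin: centre of its underside.
- cleaner: Bystander: white plastic bottle, 60 mm in diameter, 110 mm high. Origin: centre of its underside.
- insert_case: Bystander: flat black case 80 by 55 by 30 mm. Origin: centre of its underside.
There are look-alikes about, which are no part of the job. Of the things that look like the housing, the smallest one is meant.

How it is judged:
By the outcome, as a careful person would: the job done as asked, in the order asked, and still so for the second after the job is handed in, while the arm keeps its last pose, push and grip.
It also fails if it takes over 64 s, if anything falls off the work surface, if the arm or the gripper's body presses on something with over 40 N, if the wrist force passes 120 N, or if a joint passes its speed limit or range.

## Working session

There is one attempt and no reset: what is moved stays moved. The work goes in short steps, each a Python script; the robot and the scene stay as the last script left them, time stands still between calls to the robot, and variables do not carry over. Pictures are saved under pics/ and viewed, and the job is handed in when it is done.

```bash
ls; mkdir -p pics; cat > h.py <<'E'
import numpy as np, cv2
from cell import robot, grip, kin, viewer
from scipy.spatial.transform import Rotation as Rn
def save(cam,name):
    im=viewer.read_camera(cam); cv2.imwrite('pics/'+name,cv2.cvtColor(im,cv2.COLOR_RGB2BGR)); return im
def px(cam,p,info=None):
    i=info or viewer.camera_info(cam); c=np.array(i["R"])@np.array(p,float)+np.array(i["t"])
    s=c[:2]/c[2]; s=s*(1+i["k1"]*(s@s)); K=np.array(i["camera_matrix"]); return K[:2,:2]@s+K[:2,2]
def ray(cam,uv,z,info=None):
    i=info or viewer.camera_info(cam); K=np.array(i["camera_matrix"]); d=np.linalg.solve(K[:2,:2],np.array(uv,float)-K[:2,2]); s=d.copy()
    for _ in range(30): s=d/(1+i["k1"]*(s@s))
    R=np.array(i["R"]);t=np.array(i["t"]); o=-R.T@t; v=R.T@np.array([s[0],s[1],1]); return o+v*(z-o[2])/v[2]
def w(cam,at,info=None):
    i=info or viewer.camera_info(cam); return np.array(i["R"]).T@(np.array(at)-np.array(i["t"]))
def st():
    o=robot.observe(); print('t',round(o['t'],2),'tcp',np.round(o['tcp_pos'],1),'F',np.round(o['contact_force'],1),'g',round(o['grip_width'],3)); return o
E
python3 - <<'E'
from h import *
o=st(); print(o['tcp_rot'],o['joints'])
for c in ['scene','top','wrist']:
    save(c,c+'0.png')
for n in ['housing','corner','fixture','far_stop','left_stop','lever_knob','lever_pivot','counter']:
    for c in ['top','scene']:
        for d in viewer.pinpoint(n,c): print(n,c,np.round(w(c,d['at']),1),round(d['confidence'],2))
st()
E
```

```text
pics
t 0.0 tcp [158.7 629.7 213.6] F [ 0.1  0.3 -0.1] g 1.002
[ 0.19240915  1.5621875  -0.19515487] [-1.36701478  0.46837118 -0.01159016  1.60363112  0.00599467  1.07137147
 -0.05628171]
housing top [655.9 149.2  -1.8] 0.96
housing top [511.5  39.6  -3.5] 0.86
housing scene [ 5.163e+02  4.080e+01 -5.000e-01] 0.84
housing scene [380.9 -26.1  -1. ] 0.84
housing scene [655.7 144.4  -2.5] 0.61
corner top [ 557.2 -183.9   10.6] 0.98
corner scene [ 559.5 -190.5   14.7] 0.92
fixture top [ 5.067e+02 -2.473e+02 -3.000e-01] 0.85
fixture scene [ 508.5 -247.4   -0.7] 0.91
far_stop top [ 567.1 -247.5   10.8] 0.72
far_stop scene [ 568.8 -247.9   10.6] 0.78
left_stop top [5.059e+02 2.384e+02 4.000e-01] 0.46
left_stop top [ 515.6 -181.9    9.4] 0.44
left_stop scene [ 516.3 -184.1   12.1] 0.67
lever_knob top [459.7 179.3  91.6] 0.84
lever_knob scene [457.7 180.8  95. ] 0.83
lever_pivot top [505.3 232.4  60.5] 0.96
lever_pivot scene [504.3 233.8  58.4] 0.85
counter top [5.075e+02 2.348e+02 1.000e-01] 0.98
counter scene [510.2 230.1  -1.6] 0.91
t 0.95 tcp [158.8 630.3 214.6] F [ 1.5 -1.  -0.3] g 1.002
```

View pics/scene0.png

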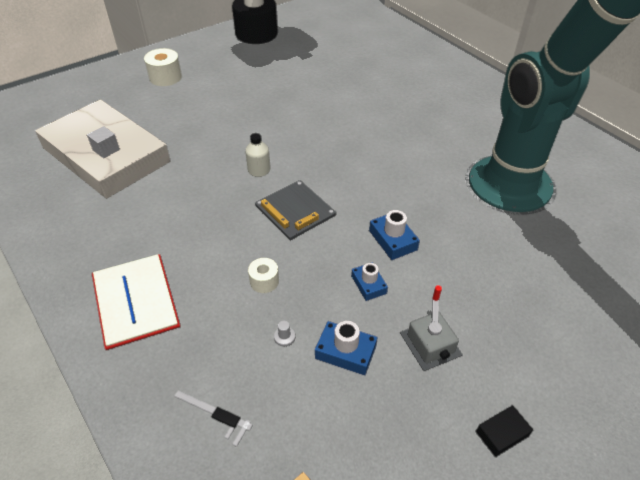

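View pics/top0.png

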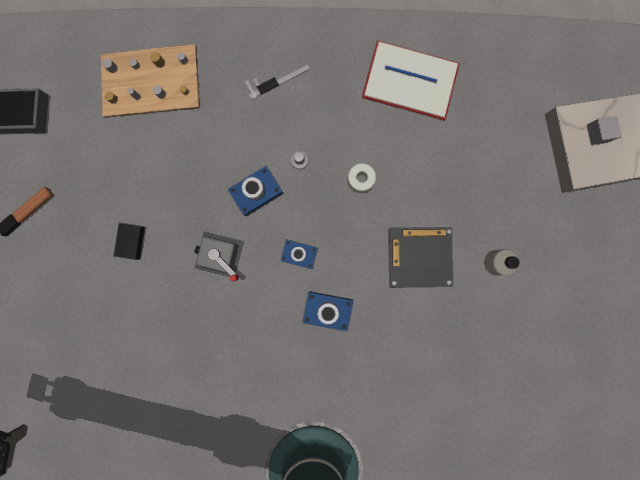

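View pics/wrist0.png

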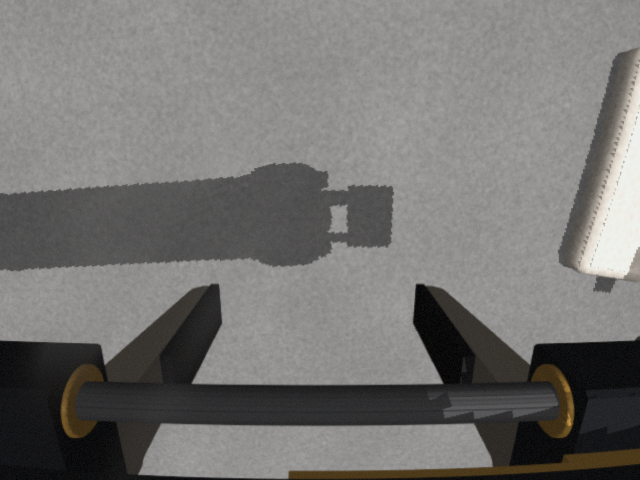

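The top picture shows the smallest blue housing at about (298,254), with larger look-alikes at (255,190) and (328,312). The fixture is at (420,257), and the counter is at (217,254) with its red knob at (234,278). Next I'll measure angles and sizes.

```bash
cat > m.py <<'E'
from h import *
def housing(im,cam,near,info=None,z=26,tol=45):
    hsv=cv2.cvtColor(im,cv2.COLOR_RGB2HSV); m=((hsv[...,0]>100)&(hsv[...,0]<130)&(hsv[...,1]>120)&(hsv[...,2]>50)).astype(np.uint8)
    cs,_=cv2.findContours(m,cv2.RETR_EXTERNAL,cv2.CHAIN_APPROX_NONE); out=[]
    for c in cs:
        if cv2.contourArea(c)<150: continue
        pts=np.array([ray(cam,p[0],z,info)[:2] for p in c],np.float32)
        (cx,cy),(a,b),ang=cv2.minAreaRect(pts)
        if a<b: la=ang+90
        else: la=ang
        out.append((cx,cy,a,b,la))
    return out
E
python3 - <<'E'
from m import *
im=cv2.cvtColor(cv2.imread('pics/top0.png'),cv2.COLOR_BGR2RGB)
for o in housing(im,'top',None): print(np.round(o,1))
hsv=cv2.cvtColor(im,cv2.COLOR_RGB2HSV)
# brass
m=((hsv[...,0]>14)&(hsv[...,0]<26)&(hsv[...,1]>140)).astype(np.uint8); m[:200]=0
for c in cv2.findContours(m,cv2.RETR_EXTERNAL,cv2.CHAIN_APPROX_NONE)[0]:
    if cv2.contourArea(c)<20: continue
    print('brass',np.round(cv2.minAreaRect(np.array([ray('top',p[0],28)[:2] for p in c],np.float32))[0:2],1),cv2.minAreaRect(np.array([ray('top',p[0],28)[:2] for p in c],np.float32))[2])
m=((hsv[...,0]<8)|(hsv[...,0]>172))&(hsv[...,1]>150)
ys,xs=np.where(m); k=(abs(xs-234)<20)&(abs(ys-278)<20); print('knob',ray('top',(xs[k].mean(),ys[k].mean()),92))
a=cv2.resize(im[215:325,185:285],None,fx=4,fy=4,interpolation=cv2.INTER_CUBIC);b=cv2.resize(im[215:325,360:460],None,fx=4,fy=4,interpolation=cv2.INTER_CUBIC)
cv2.imwrite('pics/crop.png',np.hstack([a,b])[:,:,::-1])
E
```

```text
[379.9 -26.  103.8  71.8  80.4]
[510.5  43.3  73.1  49.6  76.1]
[657.2 149.   73.  103.6 122.4]
knob [455.9265093  181.61610806  92.        ]
```

View pics/crop.png

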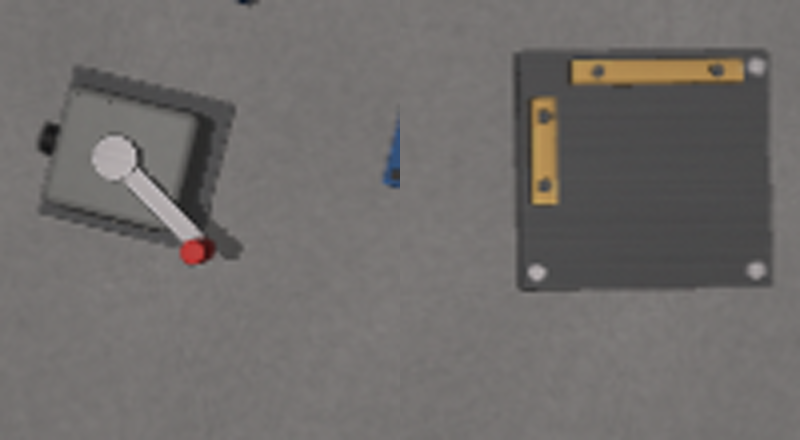

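```bash
python3 - <<'E'
from m import *
im=cv2.cvtColor(cv2.imread('pics/top0.png'),cv2.COLOR_BGR2RGB)
hsv=cv2.cvtColor(im,cv2.COLOR_RGB2HSV)
print(hsv[232,425],hsv[232,418],hsv[255,396])
m=((hsv[...,0]>10)&(hsv[...,0]<30)&(hsv[...,1]>100)).astype(np.uint8); m[:200]=0
cs=[c for c in cv2.findContours(m,cv2.RETR_EXTERNAL,cv2.CHAIN_APPROX_NONE)[0] if len(c)>20]
for c in cs:
    r=cv2.minAreaRect(np.array([ray('top',p[0],28)[:2] for p in c],np.float32)); print('brass',r)
# plate outline: dark
m=((hsv[...,2]<85)).astype(np.uint8); m[:220]=0;m[300:]=0;m[:,:380]=0;m[:,462:]=0
m=cv2.morphologyEx(m,cv2.MORPH_CLOSE,np.ones((5,5)))
c=max(cv2.findContours(m,cv2.RETR_EXTERNAL,cv2.CHAIN_APPROX_NONE)[0],key=cv2.contourArea)
print('plate',cv2.minAreaRect(np.array([ray('top',p[0],12)[:2] for p in c],np.float32)))
# candidate knob push IK
P=np.array([505,233.]);a0=np.radians(-132.5)
for a in np.linspace(0,1.05,4):
    th=a0+a; k=P+72*np.array([np.cos(th),np.sin(th)]); t=np.array([-np.sin(th),np.cos(th)])
    p=k-17*t
    for s in (1,-1):
        X=np.array([0,0,-1.]);Z=s*np.append(t,0);Y=np.cross(Z,X); r=Rn.from_matrix(np.c_[X,Y,Z]).as_rotvec()
        q=kin.ik([*p,67],r); print(s,np.round(p,0),None if q is None else np.round(q,2))
E
```

```text
[ 18 136 174] [ 18 136 174] [ 18 136 180]
brass ((518.9229125976562, -180.97622680664062), (60.26630783081055, 11.64876651763916), 0.661862313747406)
brass ((565.3323364257812, -247.23275756835938), (11.66428279876709, 98.66151428222656), 1.0556586980819702)
brass ((609.8600463867188, 697.9397583007812), (31.524169921875, 90.03411102294922), 40.44896697998047)
plate ((508.6324768066406, -242.146484375), (139.64256286621094, 150.72592163085938), 2.037301778793335)
1 [444. 191.] [-0.71  0.42  0.29  2.13 -0.2   0.62  0.54]
-1 [444. 191.] [-1.42  0.91  1.34  2.16 -1.08  1.06 -1.78]
1 [462. 173.] [-0.63  0.43  0.25  2.1  -0.18  0.63  0.92]
-1 [462. 173.] [-1.37  0.92  1.34  2.14 -1.09  1.07 -1.39]
1 [485. 162.] [-0.54  0.45  0.19  2.06 -0.14  0.64  1.27]
-1 [485. 162.] [-0.91  0.52  0.66  2.08 -0.49  0.7  -1.54]
1 [511. 159.] [-0.46  0.48  0.11  2.   -0.08  0.67  1.59]
-1 [511. 159.] [-0.82  0.53  0.58  2.02 -0.44  0.71 -1.23]
```

```bash
python3 - <<'E'
from h import *
P=np.array([505,233.]);a0=np.radians(-132.5)
def pose(a,back):
    th=a0+a; k=P+72*np.array([np.cos(th),np.sin(th)]); t=np.array([-np.sin(th),np.cos(th)])
    X=np.array([0,0,-1.]);Z=np.append(t,0);Y=np.cross(Z,X); return k-back*t, Rn.from_matrix(np.c_[X,Y,Z]).as_rotvec()
p,r=pose(0,38)
grip(0.0,20)
robot.movep([*p,140],r); st()
robot.servo_line([*p,67],feed=150); st()
for a in (0,.3,.6,.85):
    p,r=pose(a,17); robot.servo_line([*p,67],feed=100,rotation=r); st()
save('scene','lev1.png')
save('top','lev1t.png')
E
```

```text
t 4.14 tcp [428.3 207.  140.1] F [ 0.  -0.1  0.2] g 0.01
t 4.78 tcp [428.6 206.   67.2] F [-0.3  0.3  0.5] g 0.005
t 5.13 tcp [444.5 191.7  67.8] F [-0.8  0.4  0.7] g 0.007
t 5.58 tcp [458.3 175.7  67.2] F [-1.3  0.5  1.3] g 0.004
t 6.03 tcp [476.9 164.3  66.7] F [-2.7  0.8 -0.1] g 0.005
t 6.43 tcp [494.7 159.4  66.6] F [-3.3 -1.1 -0.2] g 0.003
```

View pics/lev1.png

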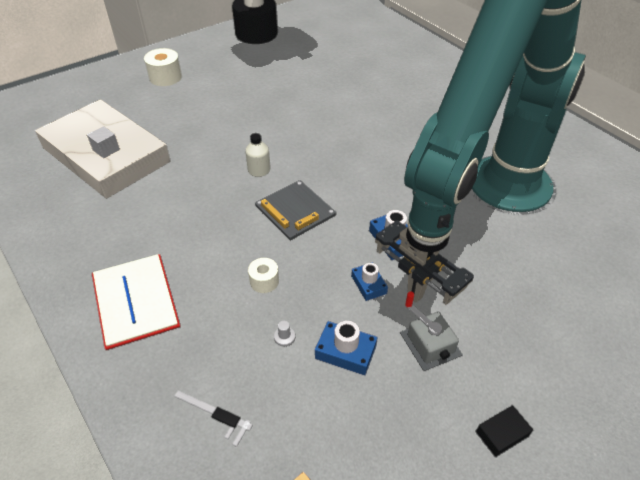

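The scene picture shows the red knob at (410,299), pushed ahead of the shut fingers. I'll keep going until the force shows the stop.

```bash
python3 - <<'E'
from h import *
P=np.array([505,233.]);a0=np.radians(-132.5)
def pose(a,back):
    th=a0+a; k=P+72*np.array([np.cos(th),np.sin(th)]); t=np.array([-np.sin(th),np.cos(th)])
    X=np.array([0,0,-1.]);Z=np.append(t,0);Y=np.cross(Z,X); return k-back*t, Rn.from_matrix(np.c_[X,Y,Z]).as_rotvec(),t
for a in np.arange(.9,1.3,.035):
    p,r,t=pose(a,17); robot.servo_line([*p,67],feed=60,rotation=r); o=st(); f=-o['contact_force'][:2]@t; print(round(a,3),'push',round(f,1))
    if f>12: break
robot.hold(.15); st()
save('top','lev2t.png')
o=robot.observe(); robot.servo_line([p[0]-0*t[0],p[1],150],feed=250)
robot.hold(.3)
save('top','lev3t.png');st()
c=[cv2.resize(cv2.imread(f'pics/lev{i}t.png')[215:315,185:285],None,fx=4,fy=4) for i in (2,3)]
cv2.imwrite('pics/lev23.png',np.hstack(c))
E
```

```text
t 6.78 tcp [498.8 158.9  66.7] F [-3.3 -1.7 -1. ] g 0.008
0.9 push 3.5
t 7.03 tcp [501.7 158.7  66.8] F [-4.  -2.5 -1.2] g 0.0
0.935 push 4.4
t 7.28 tcp [504.5 158.6  66.8] F [-3.9 -2.9 -2.7] g 0.004
0.97 push 4.4
t 7.53 tcp [506.8 158.5  66.9] F [-4.4 -3.5 -1.3] g 0.003
1.005 push 5.1
t 7.78 tcp [507.4 158.1  66.7] F [-9.9 -4.7  3.7] g 0.004
1.04 push 10.8
t 8.03 tcp [507.9 157.9  66.6] F [-14.3  -6.4   8.1] g 0.003
1.075 push 15.7
t 8.18 tcp [507.9 157.8  66.5] F [-13.8  -6.3   9. ] g 0.006
t 9.07 tcp [512.2 159.3 149.2] F [ 0.1  0.8 -0.3] g 0.001
```

View pics/lev23.png

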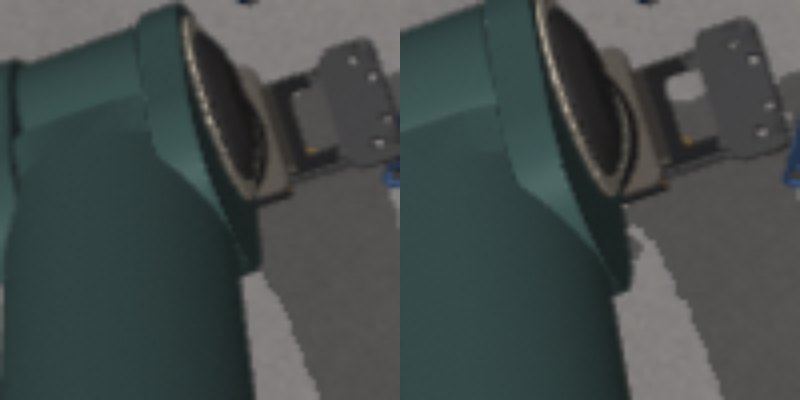

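The lever's stop was felt: the push rose from 5 N to 16 N with the fingers stalled near x = 508 mm. The arm hides the lever in both top crops, so I'll confirm its return from the scene camera. Next I hover over the housing.

```bash
python3 - <<'E'
from m import *
def rot(yaw_jaw):
    X=np.array([0,0,-1.]);Y=np.array([np.cos(yaw_jaw),np.sin(yaw_jaw),0]);return Rn.from_matrix(np.c_[X,Y,np.cross(X,Y)]).as_rotvec()
for j in (31,211):
    r=rot(np.radians(j)); print(j,[None if q is None else np.round(q,2) for q in (kin.ik([510,43,120],r),kin.ik([530,-226,120],rot(np.radians(j+15))))])
j=211 
q=[kin.ik([530,-226,120],rot(np.radians(a+15))) for a in (31,211)]
j=31 if q[1] is None or (q[0] is not None and abs(q[0][6])<abs(q[1][6])) else 211
print('use',j); r=rot(np.radians(j))
grip(0.75)
robot.movep([510,43,190],r); robot.hold(.2); o=st()
info=viewer.camera_info('wrist'); im=save('wrist','w1.png'); save('scene','s2.png')
for h in housing(im,'wrist',None,info): print(np.round(h,1))
for d in viewer.pinpoint('housing','wrist'): print(np.round(w('wrist',d['at'],info),1),d['confidence'])
for d in viewer.pinpoint('lever_knob','scene'): print('knob',np.round(w('scene',d['at']),1),d['confidence'])
E
```

```text
31 [array([-0.43,  0.37,  0.33,  2.04, -0.17,  0.76,  0.55]), array([ 0.05,  0.47,  0.37,  1.89, -0.23,  0.83,  1.35])]
211 [array([ 0.79,  0.84, -1.32,  1.96,  0.92,  1.13,  2.75]), array([-0.53,  0.91,  1.34,  1.92, -0.98,  1.18, -1.15])]
use 211
t 11.67 tcp [509.7  43.7 189.7] F [ 0.3 -0.2 -0.3] g 0.748
[655.7 147.4  86.4 110.2 123.2]
[512.4  41.6  75.6  52.3  76.4]
[382.5 -28.1 107.5  85.1  80.1]
[383.3 -25.8  -1.7] 0.85
[653.7 148.3   0.8] 0.73
[5.139e+02 4.030e+01 5.000e-01] 0.64
knob [457.1 179.4  93.2] 0.62
knob [ 571.7 -249.     8.2] 0.62
```

View pics/w1.png

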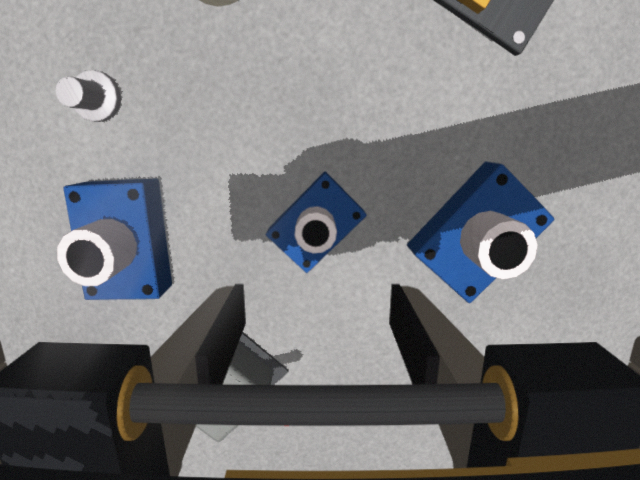

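View pics/s2.png

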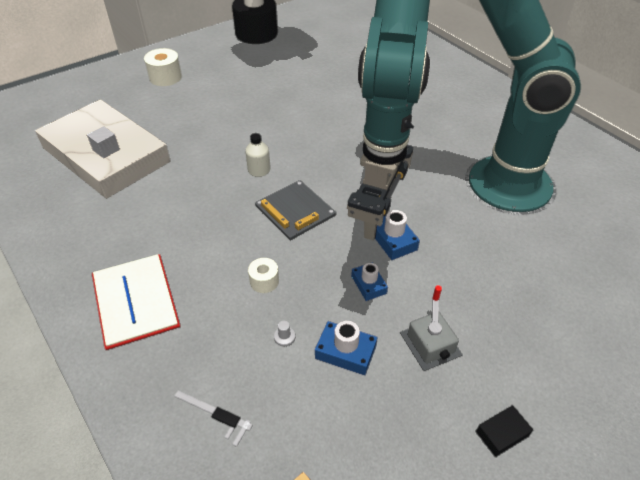

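The wrist picture shows the small housing at (315,225), and its measured size of 75.6 x 52.3 mm confirms it's the right one. In the scene picture the lever knob is back home at (437,292). I'll grasp the boss with the jaws along the housing's diagonal.

```bash
cat >> h.py <<'E'
def rot(yaw_jaw):
    X=np.array([0,0,-1.]);Y=np.array([np.cos(yaw_jaw),np.sin(yaw_jaw),0]);return Rn.from_matrix(np.c_[X,Y,np.cross(X,Y)]).as_rotvec()
E
python3 - <<'E'
from m import *
r=rot(np.radians(31.4)); print(np.round(kin.ik([512.4,41.6,150],r),2))
q=[-0.43,  0.37,  0.33,  2.04, -0.17,  0.76,  0.55]
robot.goto_joints(q); 
robot.movep([512.4,41.6,110],r); robot.hold(.1); st()
info=viewer.camera_info('wrist'); im=save('wrist','w2.png')
for h in housing(im,'wrist',None,info): print(np.round(h,1))
print(np.round(px('wrist',[512.4,41.6,56],info)))
robot.servo_line([512.4,41.6,29],feed=100); st()
grip(0.0,50); o=st()
robot.hold(.1);st()
save('wrist','w3.png')
E
```

```text
[ 0.32  0.39 -0.56  1.96  0.27  0.86  0.16]
t 14.25 tcp [512.2  41.4 109.8] F [ 0.9 -0.   0.4] g 0.749
[510.6  43.4  75.9  53.1  76.4]
[656.9 145.   92.  109.9 122.6]
[380.5 -26.3 119.7  77.8  80. ]
[318. 267.]
t 15.26 tcp [512.9  41.6  29.4] F [-0.   0.8  0.4] g 0.752
t 15.89 tcp [512.5  41.7  29.2] F [-0.4  0.3  1.5] g 0.363
t 15.99 tcp [512.5  41.7  29.1] F [-0.4 -0.7  3.1] g 0.357
```

View pics/w3.png

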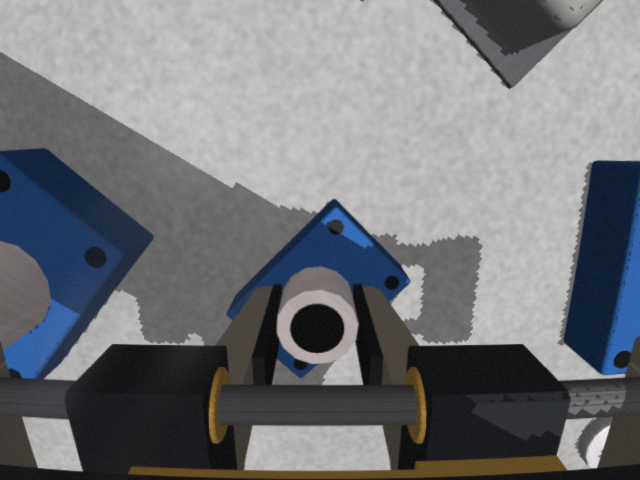

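The housing is gripped: opening 33 mm on the boss, which shows at (317,325) between the fingers. Now I lift it, carry it over the fixture and look at the stops.

```bash
python3 - <<'E'
from m import *
robot.servo_line([512.4,41.6,110],feed=150); st()
r=rot(np.radians(46))
robot.movep([490,-240,130],r); robot.hold(.2); st()
info=viewer.camera_info('wrist'); im=save('wrist','w4.png')
np.savez('w4.npz',**{k:np.array(v) for k,v in info.items()})
for n in ['corner','fixture','far_stop','left_stop']:
    for d in viewer.pinpoint(n,'wrist'): print(n,np.round(w('wrist',d['at'],info),1),round(d['confidence'],2))
for d in viewer.pinpoint('housing','wrist'): print(np.round(w('wrist',d['at'],info),1),d['confidence'])
save('scene','s4.png'); st()
E
```

```text
t 16.73 tcp [511.4  41.6 109.1] F [ 0.1  0.6 -5.1] g 0.356
t 18.02 tcp [ 490.6 -238.3  129.8] F [-0.1  0.2 -3.9] g 0.356
corner [ 560.1 -187.2   12.5] 0.56
left_stop [ 518.6 -183.4   12.3] 0.89
[ 491.  -238.2  101.8] 0.85
t 18.38 tcp [ 490.1 -239.9  130. ] F [-1.2 -0.1 -4.4] g 0.36
```

View pics/w4.png

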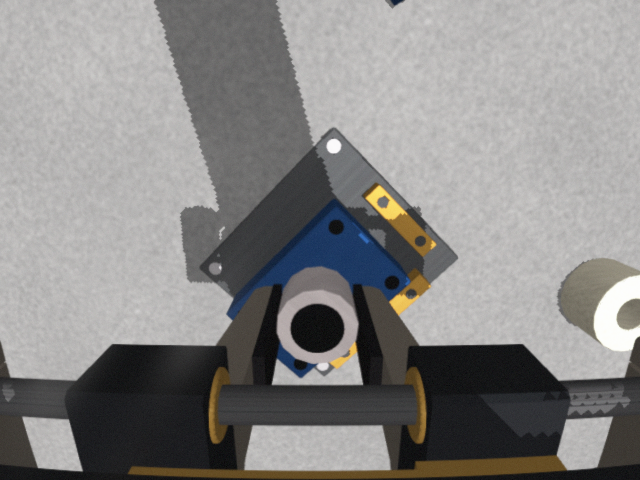

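View pics/s4.png

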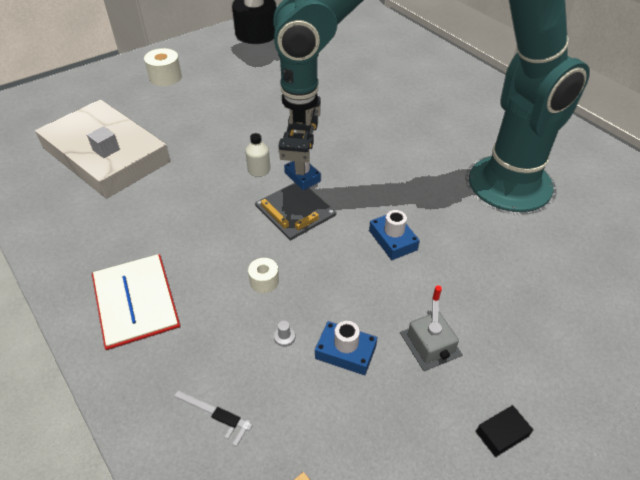

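The wrist picture shows the left stop at (400,217), part of the far stop at (415,290), and the housing at 45° between the jaws. I'll work out the relative yaw, then place and press.

```bash
python3 - <<'E'
from m import *
im=cv2.cvtColor(cv2.imread('pics/w4.png'),cv2.COLOR_BGR2RGB)
d=np.load('w4.npz'); info={k:d[k] for k in d}; info['k1']=float(info['k1'])
hsv=cv2.cvtColor(im,cv2.COLOR_RGB2HSV)
for p in [(363,195),(423,250),(380,183),(436,240)]: print('left stop corner',ray('wrist',p,28,info)[:2])
g=cv2.cvtColor(im,cv2.COLOR_RGB2GRAY)
# plate corners z=12
for p in [(334,128),(457,257),(202,265)]: print('plate',ray('wrist',p,12,info)[:2])
zt=130-29.1+26
for p in [(334,201),(410,280),(228,312)]: print('hous',ray('wrist',p,zt,info)[:2])
def edgefit(p,q,z):
    p=np.array(p,float);q=np.array(q,float);n=np.array([-(q-p)[1],(q-p)[0]]);n/=np.linalg.norm(n);pts=[]
    for s in np.linspace(.1,.9,25):
        c=p+s*(q-p); k=np.arange(-6,6.01,.25); v=[cv2.getRectSubPix(g.astype(np.float32),(1,1),tuple((c+t*n).astype(float)))[0,0] for t in k]
        gr=np.abs(np.gradient(cv2.GaussianBlur(np.array(v,np.float32)[:,None],(1,5),0).ravel())); pts.append(ray('wrist',c+k[gr[1:-1].argmax()+1]*n,z,info)[:2])
    vx,vy,x,y=cv2.fitLine(np.array(pts,np.float32),cv2.DIST_HUBER,0,.01,.01).ravel(); return round(np.degrees(np.arctan2(vy,vx)),2),round(float(x),1),round(float(y),1)
print('plate',edgefit((340,134),(450,250),12),edgefit((328,134),(210,255),12))
print('stop in',edgefit((363,195),(420,248),28))
print('housing',edgefit((340,207),(405,275),zt),edgefit((328,207),(235,304),zt))
E
```

```text
left stop corner [ 485.94174385 -189.76445389]
left stop corner [ 546.07018466 -184.92970635]
left stop corner [ 487.90449796 -175.58486284]
left stop corner [ 546.85346054 -173.22218233]
plate [ 439.16695889 -172.68672287]
plate [ 575.56494859 -169.11946657]
plate [ 442.50554846 -317.13388638]
hous [ 460.68516491 -199.6153006 ]
hous [ 513.055947  -199.3072633]
hous [ 464.54209432 -273.76495153]
plate (np.float32(1.45), 506.7, -170.0) (np.float32(-88.52), 439.5, -244.4)
stop in (np.float32(1.33), 513.5, -189.5)
housing (np.float32(2.74), 488.6, -198.3) (np.float32(-83.26), 461.6, -235.1)
```

```bash
cat >> h.py <<'E'
YF=np.radians(1.4); C=np.array([558.,-188.5]); RF=np.array([[np.cos(YF),-np.sin(YF)],[np.sin(YF),np.cos(YF)]])
def H(dx,dy): return C+RF@np.array([-26+dx,-38+dy])
def ff():
    o=robot.observe(); f=o['contact_force']; l=RF.T@f[:2]; p=RF.T@(np.array(o['tcp_pos'][:2])-C)+[26,38]
    print('t',round(o['t'],2),'Ffix',np.round(l,1),'Fz',round(f[2],1),'off',np.round(p,1),'z',round(o['tcp_pos'][2],1),'g',round(o['grip_width'],3)); return l,f[2],p,o
E
python3 - <<'E'
from h import *
r=rot(np.radians(44.7)); p=H(-12,-12)
robot.movep([*p,75],r); robot.servo_line([*p,46],feed=80); ff()
z=46
while z>36:
    z-=1; robot.servo_line([*p,z],feed=30); l,fz,_,_=ff()
    if fz>3: break
save('wrist','w5.png'); save('scene','s5.png')
E
```

```text
t 19.25 Ffix [1.  0.1] Fz -4.0 off [-12.3 -12.1] z 45.8 g 0.359
t 19.5 Ffix [-0.5  0.1] Fz -4.7 off [-11.8 -12.1] z 45.3 g 0.359
t 19.75 Ffix [-0.2 -0.3] Fz -4.7 off [-12. -12.] z 44.0 g 0.36
t 20.0 Ffix [ 0.6 -0.1] Fz -3.9 off [-12.1 -11.9] z 42.9 g 0.36
t 20.25 Ffix [ 0.3 -0.4] Fz -4.4 off [-12.1 -12. ] z 41.9 g 0.36
t 20.5 Ffix [0.6 0. ] Fz -2.6 off [-11.8 -12.1] z 41.2 g 0.358
t 20.75 Ffix [-2.6  0.8] Fz 4.8 off [-11.3 -12.4] z 41.2 g 0.358
```

View pics/w5.png

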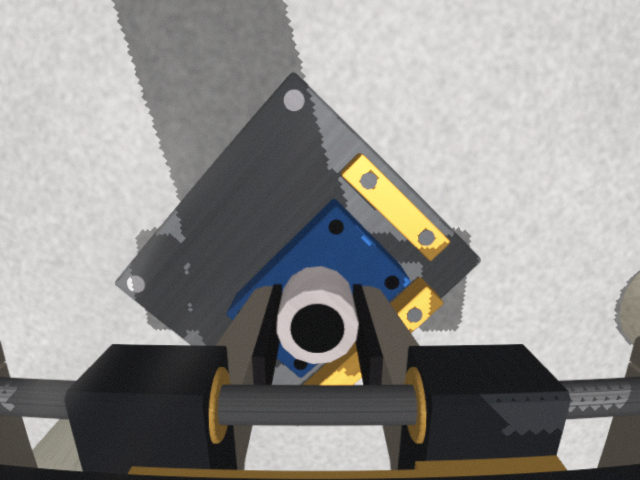

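The housing sits flat on the plate about 12 mm clear of both stops (left stop at (395,207), far stop at (420,305)). I'll ease the grip and push it in step by step.

```bash
python3 - <<'E'
from h import *
grip(0.0,12); z=40.0
cx,cy=-12.,-12.
cx=cy=-5.; robot.servo_line([*H(cx,cy),z],feed=50); l,fz,p,o=ff()
for i in range(40):
    dx=-l[0]<8; dy=-l[1]<8
    if not(dx or dy): break
    cx+=dx*.8; cy+=dy*.8
    if fz<2: z-=.3
    elif fz>14: z+=.3
    robot.servo_line([*H(cx,cy),z],feed=25); l,fz,p,o=ff()
print(cx,cy,z)
save('wrist','w6.png')
E
```

```text
t 21.42 Ffix [ 1.3 -0.4] Fz 6.4 off [-2.9 -4.8] z 41.2 g 0.369
t 21.67 Ffix [-0.1 -1.1] Fz 5.6 off [-2.7 -4.6] z 41.1 g 0.363
t 21.92 Ffix [-0.4 -1.9] Fz 6.8 off [-2.1 -4.1] z 41.2 g 0.365
t 22.17 Ffix [-0.8 -1.2] Fz 6.0 off [-1.3 -3.3] z 41.1 g 0.366
t 22.42 Ffix [-1.4 -1.7] Fz 5.8 off [-0.5 -2.5] z 41.2 g 0.368
t 22.67 Ffix [-1.9 -1.1] Fz 5.0 off [ 0.3 -1.7] z 41.1 g 0.363
t 22.92 Ffix [-2.  -1.7] Fz 6.3 off [ 0.5 -1.4] z 41.2 g 0.368
t 23.17 Ffix [-3.6 -3.3] Fz 8.0 off [ 0.6 -1.4] z 41.1 g 0.366
t 23.42 Ffix [-5.4 -5.1] Fz 8.0 off [ 0.8 -1.3] z 41.1 g 0.365
t 23.67 Ffix [-6.4 -6.2] Fz 9.3 off [ 1.1 -1.2] z 41.0 g 0.364
t 23.92 Ffix [-6.4 -7.8] Fz 8.5 off [ 1.6 -1. ] z 41.0 g 0.363
t 24.17 Ffix [-9.1 -9.3] Fz 9.1 off [ 1.7 -1. ] z 41.0 g 0.366
3.8 3.8 40.0
```

View pics/w6.png

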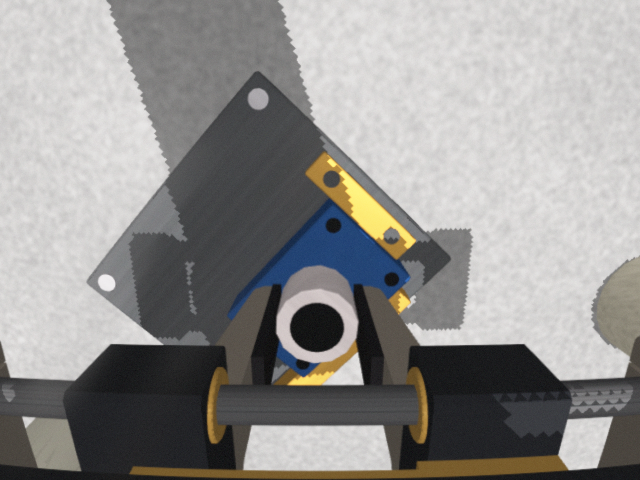

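Both stops are touched with about 9 N each. I'll ease the grip further and dither the wrist so the housing squares itself, then tighten and press harder.

```bash
python3 - <<'E'
from h import *
grip(0.0,7); z=39.8; ff()
for a in (46.7,42.7,45.7,44.1,44.7):
    robot.servo_line([*H(4.5,4.5),z],feed=20,rotation=rot(np.radians(a))); ff(); 
print('tq',np.round(robot.observe()['wrist_torque'],2))
grip(0.0,60); robot.hold(.2); l,fz,p,o=ff()
cx=cy=4.5
for i in range(30):
    dx=-l[0]<15; dy=-l[1]<15
    if not(dx or dy): break
    cx+=dx*.7; cy+=dy*.7
    if fz<5: z-=.3
    elif fz>14: z+=.3
    robot.servo_line([*H(cx,cy),z],feed=25); l,fz,p,o=ff()
print(cx,cy,z)
robot.hold(.5); ff(); print('tq',np.round(o['wrist_torque'],2))
info=viewer.camera_info('wrist'); im=save('wrist','w7.png'); save('scene','s7.png'); save('top','t7.png')
np.savez('w7.npz',**{k:np.array(v) for k,v in info.items()})
for c in ('wrist','scene'):
  for d in viewer.pinpoint('housing',c): print(c,np.round(w(c,d['at']),1),d['confidence'])
print(H(0,0))
E
```

```text
t 24.43 Ffix [-7.5 -9.1] Fz 9.5 off [ 1.7 -1.1] z 41.0 g 0.366
t 24.68 Ffix [-9.9 -8.7] Fz 10.6 off [ 1.4 -0.7] z 40.7 g 0.37
t 24.93 Ffix [ -8.1 -11.2] Fz 8.5 off [ 2.2 -1.6] z 40.8 g 0.367
t 25.18 Ffix [-9.6 -9.9] Fz 9.5 off [ 1.6 -1. ] z 40.7 g 0.371
t 25.43 Ffix [ -8.4 -11.3] Fz 8.8 off [ 2.  -1.3] z 40.7 g 0.367
t 25.68 Ffix [-9.  -9.9] Fz 9.0 off [ 1.8 -1.2] z 40.7 g 0.367
tq [-2.49  2.06  0.01]
t 26.1 Ffix [ -8.3 -10.3] Fz 8.8 off [ 1.8 -1.2] z 40.7 g 0.362
t 26.35 Ffix [-10.4 -12.1] Fz 9.6 off [ 1.9 -1.2] z 40.8 g 0.362
t 26.6 Ffix [-11.7 -12.2] Fz 10.1 off [ 1.9 -1.1] z 40.8 g 0.361
t 26.85 Ffix [-14.5 -13.8] Fz 11.6 off [ 1.9 -1.2] z 40.8 g 0.358
t 27.1 Ffix [-15.2 -15.5] Fz 12.9 off [ 1.9 -1.1] z 40.8 g 0.357
7.300000000000001 7.300000000000001 39.8
t 27.6 Ffix [-15.  -14.7] Fz 12.5 off [ 1.9 -1.1] z 40.8 g 0.356
tq [-3.46  3.43  0.13]
wrist [ 534.  -228.7   15.6] 0.56
scene [378.6 -28.9  -1.5] 0.87
scene [657.6 148.8  -5.2] 0.85
scene [ 535.6 -227.4   10.4] 0.71
[ 532.93618404 -227.12389324]
```

View pics/w7.png

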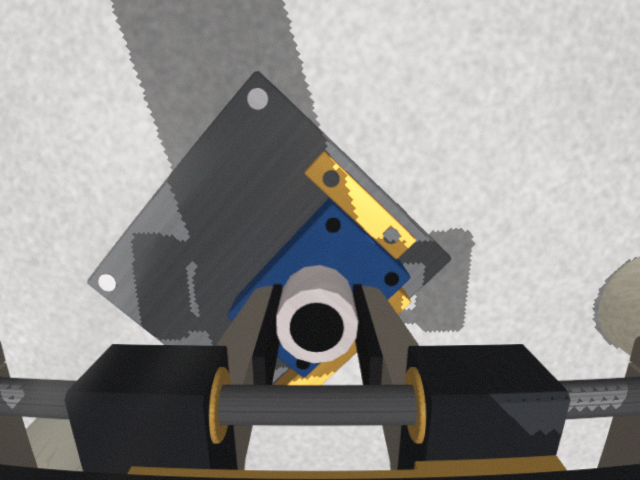

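View pics/s7.png

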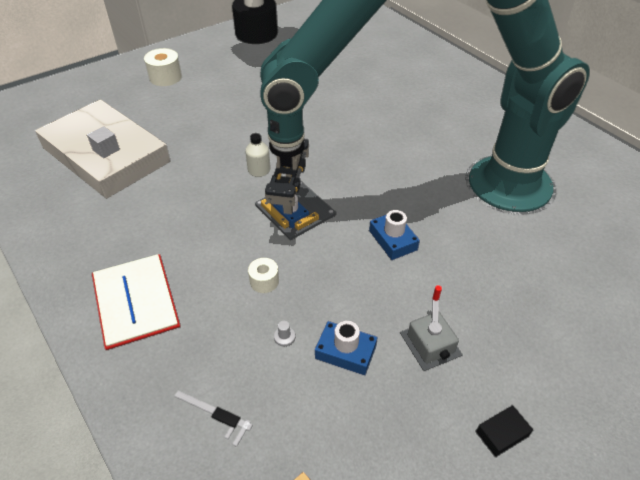

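The wrist picture shows the housing against the left stop at (360,205) and the far stop at (405,300), and the lever is still home at (437,292) in the scene. I'll zoom in and check the angle and the tilt.

```bash
python3 - <<'E'
from h import *
im=cv2.imread('pics/w7.png'); g=cv2.cvtColor(im,cv2.COLOR_BGR2GRAY)
d=np.load('w7.npz'); info={k:d[k] for k in d}; info['k1']=float(info['k1'])
def edgefit(p,q,z):
    p=np.array(p,float);q=np.array(q,float);n=np.array([-(q-p)[1],(q-p)[0]]);n/=np.linalg.norm(n);pts=[]
    for s in np.linspace(.08,.92,30):
        c=p+s*(q-p); k=np.arange(-4,4.01,.25); v=[cv2.getRectSubPix(g.astype(np.float32),(1,1),tuple((c+t*n).astype(float)))[0,0] for t in k]
        gr=np.abs(np.gradient(cv2.GaussianBlur(np.array(v,np.float32)[:,None],(1,5),0).ravel())); pts.append(ray('wrist',c+k[gr[1:-1].argmax()+1]*n,z,info)[:2])
    vx,vy,x,y=cv2.fitLine(np.array(pts,np.float32),cv2.DIST_HUBER,0,.01,.01).ravel(); return [round(float(v),2) for v in (np.degrees(np.arctan2(vy,vx)),x,y)]
print('plate',edgefit((257,72),(450,257),12),edgefit((257,72),(88,282),12))
print('housing',edgefit((333,203),(408,276),38),edgefit((329,204),(232,304),38))
print('stop outer', edgefit((325,152),(415,238),28))
i=info;print('tool x axis',np.round(Rn.from_rotvec(robot.observe()['tcp_rot']).as_matrix()[:,0],4))
cv2.imwrite('pics/z7.png',cv2.resize(im[140:400,220:440],None,fx=2.7,fy=2.3,interpolation=cv2.INTER_CUBIC))
E
```

```text
plate [1.53, 509.89, -169.83] [-88.57, 440.16, -247.35]
housing [1.21, 530.57, -188.07] [87.54, 505.59, -223.56]
stop outer [1.39, 514.97, -175.81]
tool x axis [-0.006  -0.008  -0.9999]
```

View pics/z7.png

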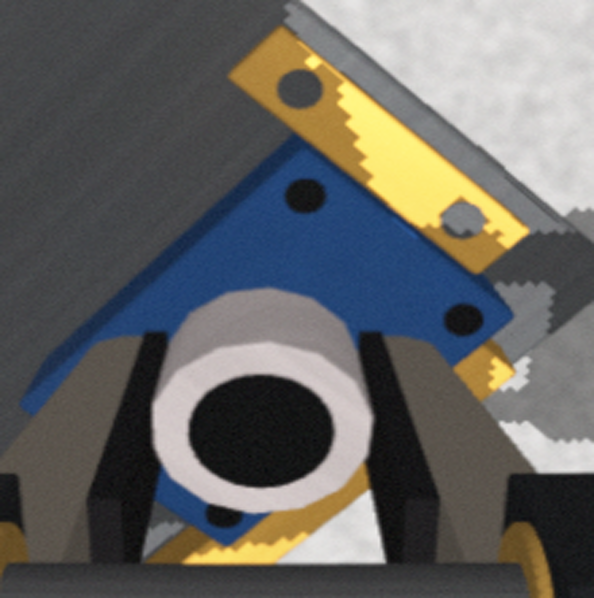

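```bash
python3 - <<'E'
from h import *
im=cv2.imread('pics/w7.png')
d=np.load('w7.npz'); info={k:d[k] for k in d}; info['k1']=float(info['k1'])
def W(zx,zy,z=38): return ray('wrist',((zx+.5)/2.7-.5+220,(zy+.5)/2.3-.5+140),z,info)[:2]
A,B,Cc=W(513,315),W(455,372),W(232,543)
print('far side',A,B,Cc,'dir yaw',[np.degrees(np.arctan2(v[0],-v[1])) for v in (A-Cc,B-Cc,A-B)])
# predicted top-face and bottom corners of housing at home, drawn
big=cv2.resize(im[140:400,220:440],None,fx=2.7,fy=2.3,interpolation=cv2.INTER_CUBIC)
c0=np.array([534.5,-228.4])
tc=robot.observe()['tcp_pos'][:2]; print('tcp',tc)
from itertools import product
for z,col in ((38,(0,255,0)),(12,(0,0,255))):
    q=[]
    for sx,sy in ((1,1),(1,-1),(-1,-1),(-1,1)):
        u=px('wrist',[*(np.array(tc)+RF@np.array([26*sx,38*sy])),z],info); q.append(((u[0]-220)*2.7,(u[1]-140)*2.3))
    cv2.polylines(big,[np.array(q,np.int32)],True,col,1)
cv2.imwrite('pics/z8.png',big)
E
```

```text
far side [ 556.94486466 -188.89962882] [ 559.01483678 -204.59172402] [ 559.49086121 -262.24239367] dir yaw [np.float64(-178.01185154713585), np.float64(-179.526916661595), np.float64(-172.48539813636944)]
tcp [ 534.89664318 -228.17661226]
```

View pics/z8.png

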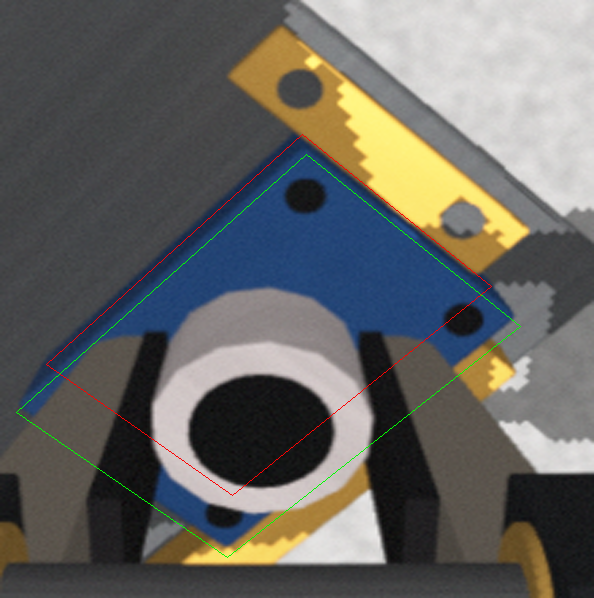

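Overlay and edge fits put the housing flush in yaw to within about 0.5°. The tool leans about 0.01 rad under load, which could tip the housing a little. I'll ease the grip, bring the tool vertical, and grip again.

```bash
python3 - <<'E'
from h import *
R0=Rn.from_rotvec(rot(np.radians(44.7))); z=39.8; cx=cy=7.3
ax=lambda: Rn.from_rotvec(robot.observe()['tcp_rot']).as_matrix()[:,0]
grip(0.0,15); ff(); corr=np.zeros(3)
for i in range(4):
    a=ax(); print(np.round(a[:2],4))
    corr+=.9*np.cross(a,[0,0,-1.]); 
    robot.servo_line([*H(cx,cy),z],feed=20,rotation=(Rn.from_rotvec(corr)*R0).as_rotvec()); robot.hold(.15); ff()
print(np.round(ax()[:2],4),corr)
grip(0.0,60); robot.hold(.4); l,fz,p,o=ff(); print(np.round(ax()[:2],4),np.round(o['wrist_torque'],2),np.round(o['joint_velocities'],3))
save('wrist','w9.png'); save('scene','s9.png')
np.save('final.npy',np.r_[cx,cy,z,corr])
E
```

```text
t 28.07 Ffix [-14.6 -14.5] Fz 12.1 off [ 1.9 -1.2] z 40.8 g 0.368
[-0.0059 -0.008 ]
t 28.47 Ffix [-14.1 -14.2] Fz 12.2 off [ 1.9 -1.1] z 40.8 g 0.365
[-0.0006 -0.0008]
t 28.87 Ffix [-13.4 -14.3] Fz 12.5 off [ 1.9 -1.1] z 40.7 g 0.362
[-0.0002 -0.0001]
t 29.27 Ffix [-14.1 -14. ] Fz 12.6 off [ 1.9 -1.1] z 40.7 g 0.366
[-0. -0.]
t 29.67 Ffix [-14.8 -15. ] Fz 13.5 off [ 1.9 -1.1] z 40.7 g 0.366
[-0. -0.] [ 0.00801724 -0.00604174  0.        ]
t 30.28 Ffix [-14.7 -14.7] Fz 12.5 off [ 1.9 -1.1] z 40.8 g 0.357
[ 0.     -0.0001] [-3.7   3.6   0.02] [ 0.    -0.     0.001  0.001 -0.001  0.001 -0.   ]
```

View pics/w9.png

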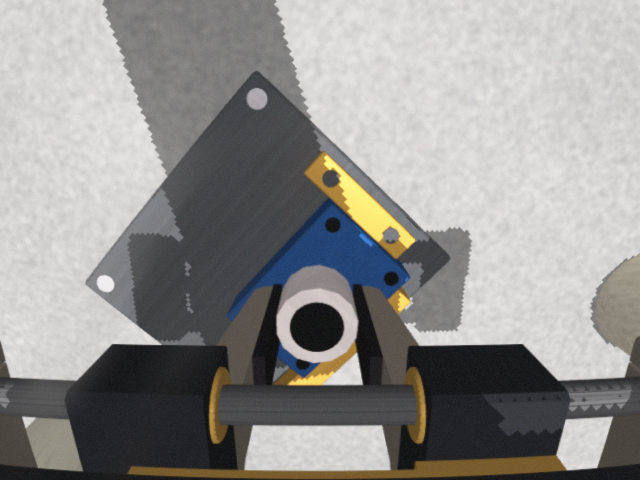

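The housing is still seated against the left stop at (360,205) and the far stop at (405,300), the tool is vertical, and the forces are steady. Handing in.

```bash
python3 - <<'E'
from h import *
a=cv2.imread('pics/scene0.png').astype(int);b=cv2.imread('pics/s9.png').astype(int)
for n,(x,y,r) in dict(roll=(264,275,14),gauge=(285,333,9),bottle=(254,162,8),case=(505,430,26),counter=(433,335,24)).items(): print(n,np.abs(a-b)[y-r:y+r,x-r:x+r].mean().round(1))
ff(); print(robot.job_done())
E
```

```text
roll 5.3
gauge 6.6
bottle 6.1
case 3.7
counter 5.4
t 30.38 Ffix [-15.6 -14.7] Fz 12.7 off [ 1.9 -1.1] z 40.8 g 0.361
the job is handed in; nothing more can be done
None
```

The job is done and handed in at about 30 s, with the arm still holding the housing pressed into the corner.

- **Tally counter:** I pushed the lever with shut fingers until it hit its stop, where the push rose from 5 N to 16 N and the fingers stalled. I then lifted clear. The top camera's view was blocked by the arm, but the scene camera showed the knob back home.
- **Housing:** The one I used measured about 76 × 52 mm, the smallest of the three. I gripped it by its boss, set it flat on the plate and pressed it against both stops.
- **Last checks:**
  - It presses with about 15 N on each stop and 12.5 N downwards, at 60 N grip, and neither force nor position was drifting.
  - I corrected a tool lean of about 0.01 rad, so the tool is now vertical.
  - Most edge measurements put the housing within about 0.5° of the fixture's direction.
- **Bystanders:** The label roll, gauge, bottle and case look unmoved in the before-and-after scene pictures.

**Checks that disagreed:** One edge fit, on the long side facing away from the stops, read about 4° off. I put that down to the fit mixing the top and bottom edges. My outline of the expected position also sat 2–3 mm off the picture, roughly the calibration error.

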